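Hold the square canopy ready over its forming mandrel

ROBOT

A 6-joint arm with a two-finger parallel gripper is mounted at the origin on the work surface. World frame = base frame: x ahead of the robot, y to its left, z up, the work surface at z = 0. Lengths are in mm, angles in rad, forces in N, time in s.
With the tool pointing down it reaches from about 350 to 775 mm from the base axis. Payload 7.3 kg.
Tool frame: the origin (TCP) lies on the centre line of the jaws, within the pads' length; the fingertips stand 22 mm ahead of it and the grasp point (between the pads) lies 3 mm ahead of it; z points along the fingers, y is the direction in which the jaws open and shut (so a half turn about z gives the same grasp; the last joint's range is limited). The gripper opens to 92 mm and grips with 3 to 60 N. Pads are 19 mm wide; open, the fingers measure 130 mm over their backs; the gripper's body (75 mm by 190 mm) begins 47 mm behind the grasp point.
Start: joints at [-1.43, 0.342, 1.524, -0, 1.275, -0.146], TCP at [148.536, -503.567, 248.741] pointing down, gripper open.
Joint ranges: [-2.53, 2.53], [-0.77, 2.02], [0.04, 2.7], [-1, 4.14], [0.28, 2.66], [-3.11, 3.11]. Speed limits (rad/s): [2.57, 2.57, 3.14, 3.14, 3.14, 3.14].

INTERFACE

Orientations are given as [roll, pitch, yaw] about the fixed x, y, z axes, in that order (R = Rz(yaw) Ry(pitch) Rx(roll)).
In Python, from plant import get_obs, capture, bot, spot_in gives the robot as it stands.
- The arm moves only by the shell command python3 -m handwheel 'ROWS' [OPENING]. ROWS is JSON, a list of rows, each a list of 2 entries, a list of its own where there are three numbers: the shift along the world's x, y, z in mm, then the turn, a rotation vector about the world's x, y, z in rad. In form: [[[x, y, z], [wx, wy, wz]], ...]. A call has 1 to 12 rows; each row shifts and turns the commanded pose from where the row before left it; what a row does not reach is not made up. A row lasts 1/8 s, in which the tool goes at most 62.5 mm and 10.7 degrees, less where a joint would pass 70% of its speed; a pose out of reach is approached as far as the arm can. A call is refused whole if a number of a shift passes 62.5 or a number of a turn 0.188, either way. A call with a gripper value outside its range is refused whole. OPENING is the closure, from 0 (fully open) to 1 (shut), set as the call begins (- or left out, the last holds). The fingers move at their own pace and stop on an object; the grip force is fixed at half the most. Time passes only in rows, so rows that do not move let the fingers close. It gives the time, the measured TCP pose, the force and the opening at its end, in the units of the state.
- get_obs(): the state, without advancing time (a new reading comes with each control period).
- capture(name): name is "side" or "top" or "wrist"; returns a dict with "img" (384x512x3 uint8, red, green, blue), "fx", "fy", "cx", "cy" (pixels), "cam_to_world" (4x4, takes a point from camera to world coordinates). Camera axes: x right, y up, looking along -z (the intrinsics and any distortion apply to the point x, -y, -z); pixel columns grow to the right and rows downward; lengths in mm; the calibration is good to about 2 mm. A picture is of the moment at which its call begins. There is no depth.
- bot.close_job(): hands the job in, once; it reports no verdict.
Trained networks look in the newest picture that a camera, given by its name, has taken for a name from the list of things; names that differ only in an ending like _2 or _b are one class to them, and where a whole thing is asked for, a point or a joint stands for the part that bears it (a point fixed in the world has none). Each returns a list of dicts, best first, with "score" (0 to 1); they miss things now and then, are a little off and sometimes report something else, mostly with a low value. They report only what shows in the picture. A call takes as long as a camera call. They do not tell look-alikes from the thing itself.
- spot_in(thing, camera): "xyz" ([x, y, z] in mm, in the coordinates of the camera as it stood for that picture, good to about 4 mm: the middle of the surface that is visible of it).
The state is a dict: "time": time; "joint_positions": joint angles; "dq": joint speeds; "tau": joint torques, N m; "tool_pos": TCP position; "tcp_rot": TCP orientation; "contact_force": force on the tool from outside, world axes, zero at the start; "moment": the same for the moment, N m; "grip_width": finger opening in mm.
Only numpy, scipy, OpenCV 4.12 (cv2) and the standard library are available. Lean on these libraries where they do the work, as an engineer would, in place of code of your own. Each camera call takes 0.05 s, during which the arm holds its last target. There are 200 camera calls.

TASK

Lift the square brass canopy up and off its hook, carry it across to the square steel mandrel without bumping the punch block in between, and hold it level about a centimetre above the mandrel, centred on it and turned so that their sides are parallel, ready to be driven down. It must never touch the mandrel; leave everything else, the round canopy included, where it is. Finish while still holding it there, steady: do not lower it or let go.

Things in the scene. Friction and masses are not known exactly. Their poses are not given: they have to be found in the camera images.
- square_canopy: Brass canopy with a SQUARE hollow skirt, hung on either hook of the rack, 0.2 to 0.5 kg. Origin: centre of the open lower rim; z up the stem; x, y along the skirt's sides. In mm above the rim: skirt 0 to 22 (86 square outside, 80 inside), pyramid roof to 46 (20 wide at its top), stem 10 thick to 98, collar 30 across to 103 (its underside rests on the hook), flat lug to 141.
- square_lug (a point): Gripping point of the square canopy's lug, on the stem axis, 128 mm above the rim (25 above the collar, 13 below the lug's top). Axes as the canopy's. The lug is 30 mm long along x and 12 mm thick along y: grip it across y from above. It hangs turned up to 0.4 rad to the rack.
- round_canopy: The other canopy on the rack: same stem, collar and lug, but a ROUND skirt 88 mm across. Same origin and axes. A bystander: it stays hanging.
- hook_rack: Fixed wooden rack with two forked iron hooks that point along its -x (towards the robot), nothing of it higher than 150 mm (the hung lugs reach 183). Origin: on the bench, midway below the hanging points; z up. To come off, a canopy rises 15 to 35 mm (more presses its roof against the prongs), then moves along the rack's -x by 100 mm or more (its skirt must clear the prongs), and only then rises further.
- hook_a (a point): Hanging point (stem axis, level of the prongs' tops, 140 mm up) of the hook at y +75 mm in the rack's frame. Prongs 8 mm thick lie along x either side of an 18 mm slot, from the crossbar (x +89) to x -28, where the slot is open and their ends turn up 10 mm.
- hook_b (a point): The same for the like hook at y -75 mm in the rack's frame.
- mandrel_top (a point): Centre of the flat top of the fixed square steel forming mandrel, 100 mm above the bench; z up, x and y parallel to its sides. Top 58 mm square, widening over 15 mm to a 74 mm square shank; foot plate 120 x 120 x 18 mm. It stands on the other side of the punch block from the rack, turned up to 0.6 rad.
- punch_block: Fixed wooden block 220 (x) x 62 (y) x 55 mm high with five upright steel punches up to 140 mm above the bench, standing between rack and mandrel. Origin: centre of its underside.
- lampshade_blank: Half-formed brass lampshade, an open bell standing mouth up, 164 mm across, 110 mm high, loose; origin: centre of its underside. Bystander.
- mallet: Horn-handled mallet lying flat, about 250 mm long, 50 mm high, loose; origin on the bench below its handle. Bystander.
- rivet_dish: Copper dish 90 mm across, 30 mm high, loose; origin: centre of its underside. Bystander.
- mandrel: The same mandrel as a whole; origin: centre of its underside on the bench, axes as its top.
Mind the look-alikes: they are no part of the job. What is shaped like the square_canopy but purple is not meant. What is shaped like the mandrel but pink is not meant.

How it is judged (in metres and radians):
On the way:
1. the square canopy is off its hook, carried by the gripper alone (distance of square_canopy from where it was at the start of the episode above 0.06 m and contact force between square_canopy and hook_rack below 0.05 N and contact force between square_canopy and the fingers above 1 N), for 0.2 s.
At the end, for the whole second after the job is handed in: The gripper holds the square canopy still (under 20 mm/s), its rim 3 to 20 mm above the mandrel's top, centred within 10 mm, sides parallel to the mandrel's within 0.12 rad (any quarter turn), level within 0.10 rad, touching neither the mandrel nor the rack (z of square_canopy in the frame of mandrel_top between 0.003 and 0.02 m and horizontal distance between square_canopy and mandrel_top below 0.01 m and (angle between the x axis of square_canopy and the x axis of mandrel_top, either way round below 0.12 rad or angle between the x axis of square_canopy and the y axis of mandrel_top, either way round below 0.12 rad) and angle between square_canopy's own z axis and vertical below 0.1 rad and contact force between square_canopy and the fingers above 1 N and contact force between square_canopy and mandrel below 0.1 N and contact force between square_canopy and hook_rack below 0.1 N and linear speed of square_canopy below 0.02 m/s); the arm keeps its last pose, push and grip.
It fails at once if the square canopy touches the mandrel (contact force between square_canopy and mandrel above 0.5 N).
It fails at once if the punch block is bumped by the canopy or the robot (contact force between any of square_canopy, the arm, the fingers and punch_block above 1 N).
It fails at once if one of the loose bystanders (round canopy, lampshade blank, mallet, rivet dish) is shifted by over 30 mm (distance of any of round_canopy, lampshade_blank, mallet, rivet_dish from where it was at the start of the episode above 0.03 m).
It also fails if it takes over 51 s, if anything falls off the work surface, if the arm or the gripper's body presses on something with over 40 N, if the wrist force passes 120 N, or if a joint passes its speed limit or range.

## Working session

There is one attempt and no reset: what is moved stays moved. The work goes in short steps, Python scripts to look and compute and a shell command to move; the robot and the scene stay as the last step left them, time stands still between calls to the robot, and variables do not carry over. Pictures are saved under pics/ and viewed, about 8 in all and at most 12, crops included, and the job is handed in when it is done.

```bash
ls; mkdir -p pics
cat > h.py <<'E'
import numpy as np, cv2
from plant import get_obs, capture, bot, spot_in
def snap(n,f=None):
    c=capture(n)
    if f: cv2.imwrite('pics/'+f,c['img'][:,:,::-1])
    return c
def spots(c,n,things):
    T=np.array(c['cam_to_world'])
    for t in things:
        for d in spot_in(t,n)[:4]:
            p=np.array(d['xyz']); w=T[:3,:3]@p+T[:3,3]
            print(n,t,round(d['score'],2),w.round(0),'px',proj(c,w).round(0))
def proj(c,w):
    T=np.array(c['cam_to_world']); p=T[:3,:3].T@(np.array(w)-T[:3,3])
    return np.array([c['cx']+c['fx']*p[0]/-p[2],c['cy']+c['fy']*(-p[1])/-p[2]])
def unproj(c,px,z):
    T=np.array(c['cam_to_world']); d=T[:3,:3]@np.array([(px[0]-c['cx'])/c['fx'],-(px[1]-c['cy'])/c['fy'],-1])
    return T[:3,3]+d*(z-T[2,3])/d[2]
E
python3 - <<'E'
from h import *
print({k:v for k,v in capture('top').items() if k!='img'})
for n in ['top','side']:
    c=snap(n,n+'1.png')
    spots(c,n,['square_canopy','square_lug','round_canopy','hook_rack','hook_a','mandrel_top','mandrel','punch_block','lampshade_blank','mallet','rivet_dish'])
print(get_obs())
a=cv2.imread('pics/top1.png');b=cv2.imread('pics/side1.png')
E
```

```text
pics
{'fx': 400.0133016664704, 'fy': 400.0133016664704, 'cx': 257.3370755580504, 'cy': 195.09954814718543, 'cam_to_world': array([[-4.83034270e-03,  9.85583061e-01, -1.69123321e-01,
         3.11777469e+02],
       [-9.99983984e-01, -4.26192179e-03,  3.72383542e-03,
        -3.91018649e+01],
       [ 2.94935875e-03,  1.69138599e-01,  9.85587863e-01,
         1.50822300e+03],
       [ 0.00000000e+00,  0.00000000e+00,  0.00000000e+00,
         1.00000000e+00]])}
top square_canopy 0.95 [ 554. -314.   72.] px [331. 196.]
top square_canopy 0.91 [ 317. -368.   34.] px [346. 262.]
top square_canopy 0.6 [ 346. -213.   31.] px [304. 254.]
top square_lug 0.98 [ 317. -361.   33.] px [344. 262.]
top square_lug 0.69 [ 552. -311.   74.] px [331. 196.]
top square_lug 0.69 [ 345. -216.   31.] px [304. 254.]
top round_canopy 0.83 [ 532. -164.   75.] px [290. 202.]
top hook_rack 0.94 [ 621. -245.   11.] px [310. 181.]
top hook_a 0.83 [ 617. -243.    9.] px [309. 183.]
top mandrel_top 0.82 [352. 365.  21.] px [146. 253.]
top mandrel_top 0.73 [537. 262.  28.] px [175. 203.]
top mandrel 0.96 [535. 257.  
[... 1426 characters left out ...]
 [210. 204.]
{'time': 1.25, 'joint_positions': array([-1.42997343e+00,  3.42011445e-01,  1.52410220e+00,  4.83394836e-07,
        1.27543870e+00, -1.46025976e-01]), 'dq': array([-9.03618330e-04, -7.31001492e-04,  1.28561626e-04, -4.50953985e-04,
        1.05180678e-03, -2.55645420e-05]), 'tau': array([-9.24800479e-04, -4.31145358e+01, -2.44482458e+01,  7.15846033e-02,
        4.82178514e-02, -1.64407351e-05]), 'tool_pos': array([ 148.54801376, -503.55104505,  248.73379263]), 'tcp_rot': array([3.14155271e+00, 5.40697193e-06, 2.86848735e-01]), 'contact_force': array([ 0.23941633,  0.08147378, -0.23536672]), 'moment': array([0.02129246, 0.03303437, 0.03851516]), 'grip_width': 91.56530996558354}
```

Run:
```python
import cv2
a=cv2.imread('pics/top1.png')[130:310,110:410];cv2.imwrite('pics/top1z.png',cv2.resize(a,(800,480),interpolation=3))
b=cv2.imread('pics/side1.png')[130:350,140:400];cv2.imwrite('pics/side1z.png',cv2.resize(b,(709,600),interpolation=3))
```

```text
(no output)
```

View pics/top1z.png

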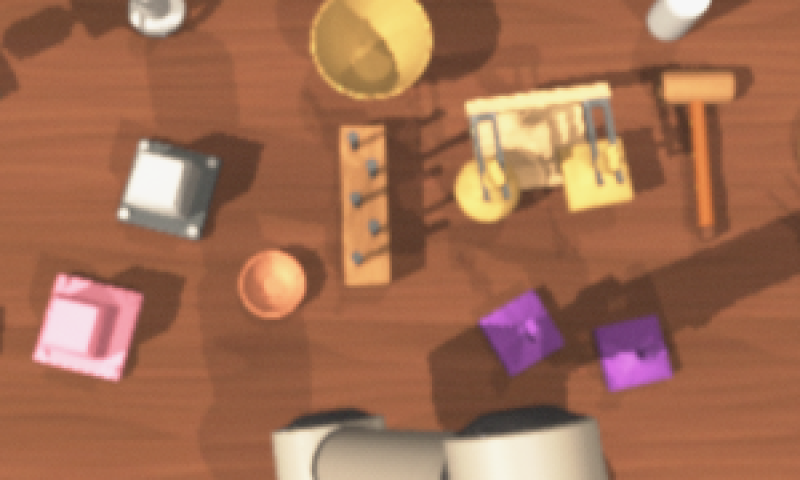

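View pics/side1z.png

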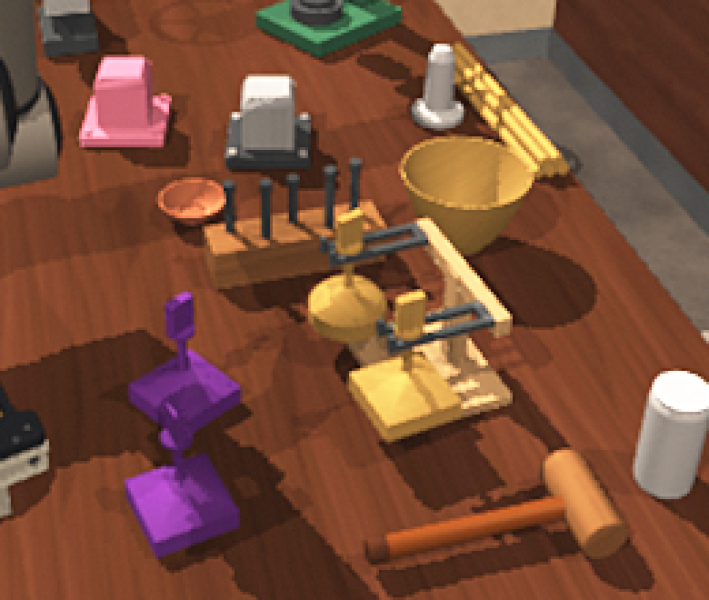

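Top view: the brass square canopy is on the right-hand hook (about pixel 337,192 of the full image), the round one on the left. The steel mandrel (grey, about 173,201) is the real one, the pink one is nearer the robot. The purple look-alikes stand on the bench in front of the rack.

Run:
```python
from h import *
c=capture('top')
f=lambda x,y:(110+x*.375,130+y*.375)
print('lug',unproj(c,f(607,160),170))
for n,P,z in [('skirt',[(570,210),(633,202)],42),('rackbar',[(467,105),(610,90)],150),('foot',[(145,140),(218,158),(200,238),(120,217)],18),('block',[(341,127),(385,127),(389,283),(344,285)],55)]:
    w=np.array([unproj(c,f(*p),z) for p in P]); print(n,w.mean(0).round(0)); 
    d=np.diff(w[:,:2],axis=0); print(w[:,:2].round(0).tolist(),np.arctan2(d[:,1],d[:,0]).round(2))
w=capture('wrist'); T=np.array(w['cam_to_world']); print(T.round(3),w['fx'],w['cx'],w['cy'])
```

```text
lug [ 557.84162016 -317.53046816  170.        ]
skirt [ 516. -334.   42.]
[[511.0, -290.0], [522.0, -378.0]] [-1.45]
rackbar [ 645. -235.  150.]
[[635.0, -141.0], [655.0, -329.0]] [-1.47]
foot [548. 269.  18.]
[[618.0, 308.0], [591.0, 204.0], [477.0, 226.0], [507.0, 339.0]] [-1.82  2.95  1.31]
block [518.  -6.  55.]
[[627.0, 27.0], [627.0, -34.0], [410.0, -39.0], [408.0, 23.0]] [-1.57 -3.12  1.61]
[[ 2.83000e-01  9.29000e-01  2.38000e-01  2.13307e+02]
 [-9.59000e-01  2.74000e-01  7.00000e-02 -4.85196e+02]
 [-1.00000e-03 -2.48000e-01  9.69000e-01  3.85884e+02]
 [ 0.00000e+00  0.00000e+00  0.00000e+00  1.00000e+00]] 270.71711885849095 258.132200512472 194.1575017356844
```

```bash
python3 -m handwheel '[[[39,23,6],[0,0,-0.021]],[[39,23,6],[0,0,-0.021]],[[39,23,6],[0,0,-0.021]],[[39,23,6],[0,0,-0.021]],[[39,23,6],[0,0,-0.021]],[[39,23,6],[0,0,-0.021]],[[39,23,6],[0,0,-0.021]],[[39,23,6],[0,0,-0.02]],[[0,0,0],[0,0,0]],[[0,0,0],[0,0,0]]]' 0
python3 - <<'E'
from h import *
c=snap('wrist','w1.png'); spots(c,'wrist',['square_lug','square_canopy','hook_rack'])
E
```

```text
time: 2.6
tool_pos: [460.1, -319.6, 296.4]
tcp_rot: [-3.141, 0.001, 0.12]
contact_force: [0.5, 1.0, 0.4]
grip_width: 91.9
wrist square_lug 0.96 [ 555. -319.   77.] px [266. 102.]
wrist square_lug 0.92 [ 324. -371.   28.] px [279. 256.]
wrist square_lug 0.69 [ 373. -237.   32.] px [199. 219.]
wrist square_canopy 0.78 [ 373. -236.   27.] px [199. 218.]
wrist square_canopy 0.75 [ 329. -372.   31.] px [280. 254.]
wrist square_canopy 0.72 [ 554. -317.   76.] px [265. 103.]
wrist hook_rack 0.7 [533. -25.  56.] px [42. 93.]
wrist hook_rack 0.63 [ 622. -231.   16.] px [209.  48.]
```

View pics/w1.png

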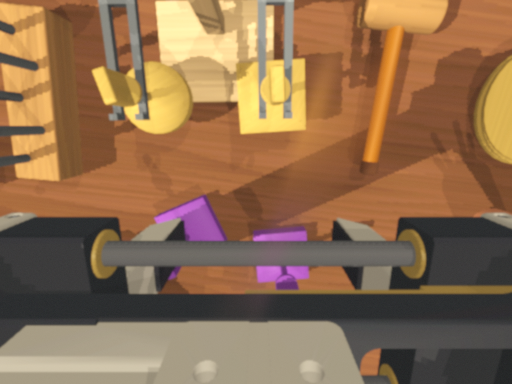

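The square canopy hangs at about pixel (272,97) with its lug at (278,82), skirt nearly aligned with the image; I zoom in for position and turn.

Run:
```python
import cv2
a=cv2.imread('pics/w1.png')[40:145,220:330];cv2.imwrite('pics/w1z.png',cv2.resize(a,None,fx=5.5,fy=5.5,interpolation=2))
```

```text
(no output)
```

View pics/w1z.png

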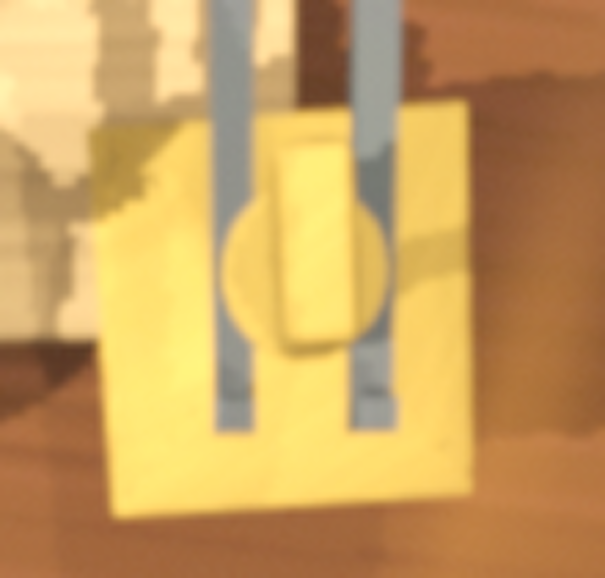

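Run:
```python
from h import *
c=capture('wrist'); f=lambda x,y:(220+x/5.5-.4,40+y/5.5-.4)
for n,P,z in [('lug',[(278,145),(350,142),(354,335),(283,345)],183),('skirt',[(92,130),(467,100),(470,494),(113,517)],60),('prongends',[(233,400),(375,395)],150),('prongs',[(232,0),(233,380)],140),('pr2',[(376,0),(376,380)],140),('collar',[(222,270),(390,270)],145)]:
    w=np.array([unproj(c,f(*p),z) for p in P]); d=np.diff(w[:,:2],axis=0)
    print(n,w.mean(0).round(1),w[:,:2].round(0).tolist(),np.arctan2(d[:,1],d[:,0]).round(3),np.linalg.norm(d,axis=1).round(1))
```

```text
lug [ 562.6 -325.   183. ] [[576.0, -317.0], [578.0, -328.0], [550.0, -333.0], [547.0, -322.0]] [-1.415 -2.978  1.822] [11.2 28.4 11.4]
skirt [ 563.3 -325.8   60. ] [[598.0, -276.0], [615.0, -361.0], [528.0, -376.0], [512.0, -290.0]] [-1.38  -2.973  1.751] [86.4 88.1 87.4]
prongends [ 541.  -327.9  150. ] [[539.0, -315.0], [543.0, -341.0]] [-1.419] [25.9]
prongs [ 575.  -310.8  140. ] [[607.0, -307.0], [543.0, -315.0]] [-3.017] [64.5]
pr2 [ 578.1 -336.8  140. ] [[610.0, -332.0], [546.0, -342.0]] [-2.996] [64.5]
collar [ 563.3 -325.6  145. ] [[562.0, -310.0], [565.0, -341.0]] [-1.453] [30.6]
```

```bash
python3 -m handwheel '[[[26,-1.5,0],[0,0,0.014]],[[26,-1.5,0],[0,0,0.014]],[[26,-1.5,0],[0,0,0.014]],[[25,-1.5,0],[0,0,0.013]],[[0,0,-25],[0,0,0]],[[0,0,-25],[0,0,0]],[[0,0,-25],[0,0,0]],[[0,0,-25],[0,0,0]],[[0,0,-23],[0,0,0]],[[0,0,0],[0,0,0]],[[0,0,0],[0,0,0]]]' 0
python3 - <<'E'
from h import *
c=snap('wrist','w2.png')
E
```

```text
time: 4.22
tool_pos: [563.7, -326.2, 174.8]
tcp_rot: [3.14, -0.001, 0.174]
contact_force: [-0.8, -0.1, 0.5]
grip_width: 91.9
```

View pics/w2.png

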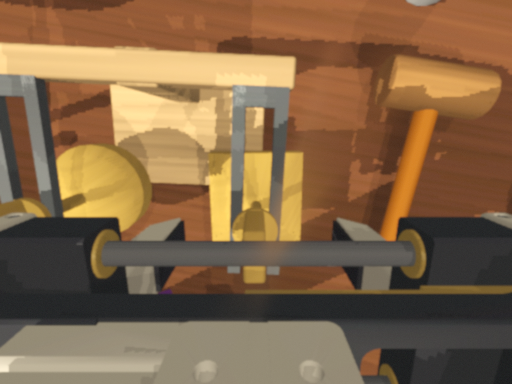

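The lug (about pixel 256,270) lies midway between the fingers. Closing.

```bash
python3 -m handwheel '[[[0,0,0],[0,0,0]],[[0,0,0],[0,0,0]],[[0,0,0],[0,0,0]],[[0,0,0],[0,0,0]],[[0,0,0],[0,0,0]],[[0,0,0],[0,0,0]],[[0,0,0],[0,0,0]],[[0,0,0],[0,0,0]]]' 1
```

```text
time: 5.28
tool_pos: [563.5, -325.6, 173.7]
tcp_rot: [3.142, 0.0, 0.175]
contact_force: [-0.4, 0.2, 0.7]
grip_width: 16.3
```

```bash
python3 -m handwheel '[[[0,0,0],[0,0,0]],[[0,0,0],[0,0,0]],[[0,0,0],[0,0,0]],[[0,0,0],[0,0,0]]]'
```

```text
time: 5.78
tool_pos: [563.6, -325.3, 173.8]
tcp_rot: [-3.141, -0.0, 0.175]
contact_force: [0.0, 3.5, 1.8]
grip_width: 11.8
```

```bash
python3 -m handwheel '[[[0,0,5],[0,0,0]],[[0,0,6],[0,0,0]],[[0,0,7],[0,0,0]],[[0,0,6],[0,0,0]],[[0,0,0],[0,0,0]],[[0,0,0],[0,0,0]]]'
python3 - <<'E'
from h import *
c=snap('side','s2.png')
a=c['img'][220:320,230:350,::-1]; cv2.imwrite('pics/s2z.png',cv2.resize(a,None,fx=5,fy=5,interpolation=2))
E
```

```text
time: 6.52
tool_pos: [563.4, -325.5, 197.6]
tcp_rot: [-3.141, 0.0, 0.175]
contact_force: [-0.3, 0.1, -3.9]
grip_width: 11.7
```

View pics/s2z.png

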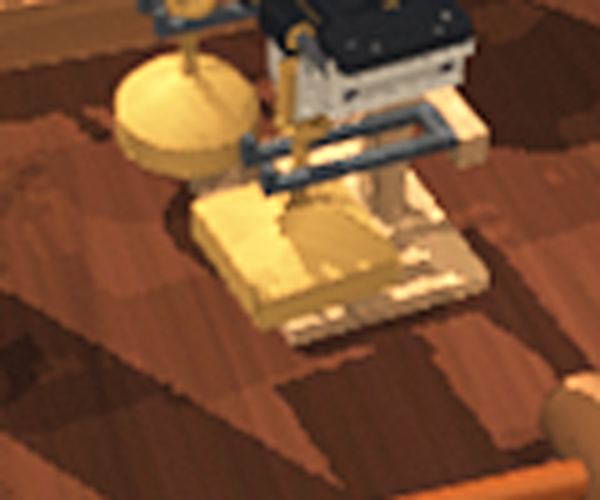

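The canopy is lifted with its collar above the prongs; now out along the rack's -x.

```bash
python3 -m handwheel '[[[-6,-0.8,0],[0,0,0]],[[-11,-1.5,0],[0,0,0]],[[-11,-1.5,0],[0,0,0]],[[-11,-1.5,0],[0,0,0]],[[-11,-1.5,0],[0,0,0]],[[-11,-1.5,0],[0,0,0]],[[-11,-1.5,0],[0,0,0]],[[-11,-1.5,0],[0,0,0]],[[-11,-1.5,0],[0,0,0]],[[-11,-1.5,0],[0,0,0]],[[-11,-1.5,0],[0,0,0]],[[-6,-0.8,0],[0,0,0]]]'
```

```text
time: 8.07
tool_pos: [440.8, -342.3, 197.8]
tcp_rot: [3.141, 0.0, 0.174]
contact_force: [-0.0, -0.4, -2.9]
grip_width: 11.7
```

```bash
python3 -m handwheel '[[[0,0,10],[0,0,0]],[[0,0,20],[0,0,0]],[[0,0,25],[0,0,0]],[[0,0,25],[0,0,0]],[[0,0,25],[0,0,0]],[[0,0,25],[0,0,0]],[[0,0,15],[0,0,0]],[[0,0,5],[0,0,0]],[[0,0,0],[0,0,0]]]'
python3 -m handwheel '[[[0,10,0],[0,0,-0.01]],[[0,20,0],[0,0,-0.02]],[[-1,28,0],[0,0,-0.02]],[[-1,28,0],[0,0,-0.02]],[[-1,28,0],[0,0,-0.02]],[[-1,28,0],[0,0,-0.02]],[[-2,28,0],[0,0,-0.02]],[[-2,28,0],[0,0,-0.02]],[[-2,28,0],[0,0,-0.02]],[[-2,28,0],[0,0,-0.02]],[[-2,28,0],[0,0,-0.02]],[[-2,28,0],[0,0,-0.02]]]'
python3 -m handwheel '[[[-1,28,0],[0,0,-0.02]],[[-1,28,0],[0,0,-0.02]],[[-2,28,0],[0,0,-0.02]],[[-2,28,0],[0,0,-0.02]],[[-2,28,0],[0,0,-0.02]],[[-2,28,0],[0,0,-0.02]],[[-2,28,0],[0,0,-0.02]],[[-2,28,0],[0,0,-0.02]],[[-2,28,0],[0,0,-0.02]],[[-1,25,0],[0,0,-0.01]],[[0,18,0],[0,0,0]],[[0,8,0],[0,0,0]]]'
python3 -m handwheel '[[[0,0,0],[0,0,0]],[[0,0,0],[0,0,0]]]'
python3 - <<'E'
from h import *
c=snap('wrist','w3.png'); spots(c,'wrist',['mandrel_top'])
E
```

```text
time: 9.2
tool_pos: [441.5, -342.0, 347.4]
tcp_rot: [-3.141, 0.0, 0.175]
contact_force: [0.4, 0.0, -3.7]
grip_width: 11.8
time: 10.7
tool_pos: [424.8, -30.7, 347.2]
tcp_rot: [-3.141, 0.001, -0.056]
contact_force: [0.0, 0.1, -3.2]
grip_width: 11.8
time: 12.2
tool_pos: [408.1, 271.6, 347.3]
tcp_rot: [3.141, 0.001, -0.244]
contact_force: [-0.7, -0.2, -2.7]
grip_width: 11.5
time: 12.45
tool_pos: [408.6, 270.2, 347.7]
tcp_rot: [3.141, 0.0, -0.246]
contact_force: [0.4, -0.4, -3.0]
grip_width: 11.7
wrist mandrel_top 0.89 [542. 271.  89.] px [234.  78.]
wrist mandrel_top 0.69 [393. 387.  77.] px [188. 198.]
```

View pics/w3.png

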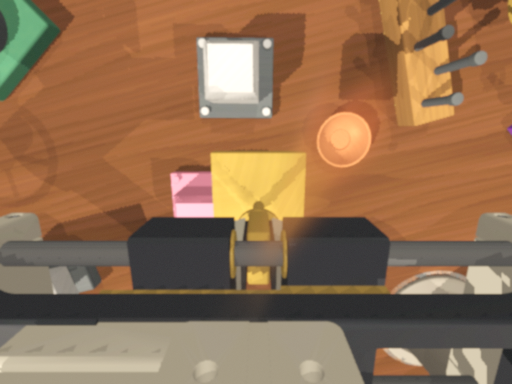

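The grey mandrel (top around pixel 232,72) is in view ahead, already nearly parallel to the canopy's front edge (211–305, row 153). I zoom to measure.

Run:
```python
import cv2
a=cv2.imread('pics/w3.png')[30:175,190:310];cv2.imwrite('pics/w3z.png',cv2.resize(a,None,fx=4,fy=4,interpolation=2))
```

```text
(no output)
```

View pics/w3z.png

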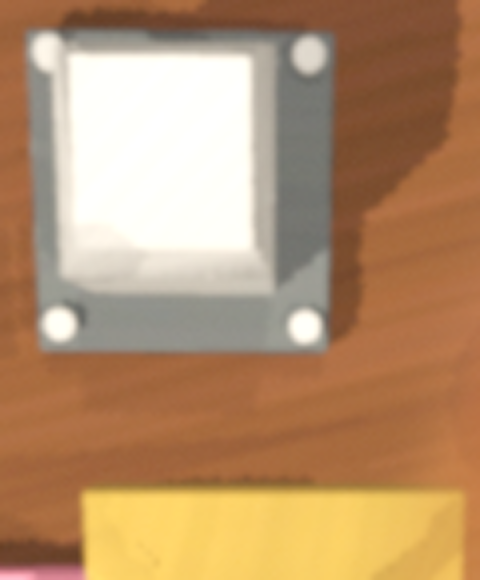

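Run:
```python
from h import *
c=capture('wrist'); f=lambda x,y:(190+x/4-.4,30+y/4-.4)
o=get_obs(); print(o['tool_pos'],o['tcp_rot'])
z=o['tool_pos'][2]-131
for n,P,z in [('top',[(68,55),(252,52),(256,250),(74,250)],100),('foot',[(27,32),(333,32),(327,352),(40,352)],18),('shank',[(62,278),(274,293)],85),('skirt edge',[(82,490),(464,490)],z+22)]:
    w=np.array([unproj(c,f(*p),z) for p in P]); d=np.diff(np.vstack([w,w[:1]])[:,:2],axis=0)
    print(n,w.mean(0).round(1),w[:,:2].round(0).tolist(),np.arctan2(d[:,1],d[:,0]).round(3),np.linalg.norm(d,axis=1).round(1))
```

```text
[408.63628091 270.27471693 347.82142525] [ 3.14137511e+00 -7.54462417e-05 -2.46100690e-01]
top [552.8 271.6 100. ] [[588.0, 293.0], [575.0, 236.0], [517.0, 249.0], [531.0, 308.0]] [-1.803  2.912  1.324 -0.26 ] [59.1 59.8 60.9 59. ]
foot [552.1 272.3  18. ] [[624.0, 315.0], [595.0, 200.0], [480.0, 230.0], [509.0, 345.0]] [-1.817  2.888  1.324 -0.258] [118.6 119.4 119.1 119.4]
shank [514.4 281.9  85. ] [[526.0, 317.0], [503.0, 247.0]] [-1.884  1.257] [74.3 74.3]
skirt edge [451.  259.8 238.8] [[461.0, 302.0], [440.0, 218.0]] [-1.817  1.324] [86.2 86.2]
```

```bash
python3 -m handwheel '[[[8,0,0],[0,0,0]],[[16,0,0],[0,0,0]],[[20,0.5,0],[0,0,0]],[[20,0.5,0],[0,0,0]],[[20,0.5,0],[0,0,0]],[[20,0.2,0],[0,0,0]],[[20,0,0],[0,0,0]],[[13,0,0],[0,0,0]],[[6.5,0,0],[0,0,0]],[[0,0,-10],[0,0,0]],[[0,0,-20],[0,0,0]],[[0,0,-20],[0,0,0]]]'
python3 -m handwheel '[[[0,0,-10],[0,0,0]],[[0,0,-10],[0,0,0]],[[0,0,-8],[0,0,0]],[[0,0,-5],[0,0,0]],[[0,0,0],[0,0,0]],[[0,0,0],[0,0,0]],[[0,0,0],[0,0,0]]]'
python3 - <<'E'
from h import *
c=snap('side','s3.png'); spots(c,'side',['mandrel_top','square_canopy'])
print(proj(c,[552.5,272,100]))
a=c['img'][110:230,170:320,::-1]; cv2.imwrite('pics/s3z.png',cv2.resize(a,None,fx=5,fy=5,interpolation=2))
E
```

```text
time: 14.1
tool_pos: [551.5, 272.5, 296.7]
tcp_rot: [3.141, 0.0, -0.245]
contact_force: [0.7, 0.1, -2.5]
grip_width: 11.6
time: 14.98
tool_pos: [552.2, 272.6, 265.1]
tcp_rot: [-3.141, -0.001, -0.245]
contact_force: [-0.1, -0.0, -3.2]
grip_width: 11.8
side mandrel_top 0.84 [357. 343.  35.] px [185. 173.]
side mandrel_top 0.69 [551. 240.  30.] px [239. 181.]
side mandrel_top 0.17 [ 620. -273.   14.] px [300. 269.]
side square_canopy 0.78 [550. 246. 160.] px [238. 150.]
side square_canopy 0.72 [ 354. -236.   30.] px [209. 272.]
side square_canopy 0.63 [ 320. -395.   33.] px [206. 314.]
side square_canopy 0.43 [507. -27.  55.] px [244. 217.]
[237.39234622 161.05713603]
```

View pics/s3z.png

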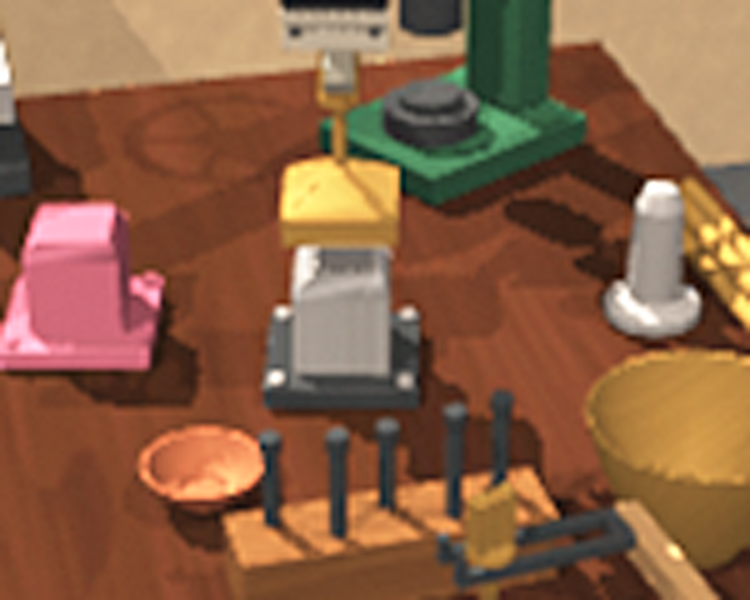

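The canopy hangs centred and parallel above the steel mandrel, rim at zoomed row 245. I compare with the projected model before the last 21 mm.

Run:
```python
from h import *
c=capture('side'); g=lambda w:((proj(c,w)-[170,110])*5+2).round(0)
R=lambda a:np.array([[np.cos(a),-np.sin(a)],[np.sin(a),np.cos(a)]])
o=get_obs(); t=o['tool_pos']; zr=t[2]-131.8; print(t,zr)
for n,h,z,ctr in [('rim',43,zr,t[:2]),('skirttop',43,zr+22,t[:2]),('foot',60,18,[552.3,272]),('shank top',37,85,[552.3,272])]:
    print(n,[g([*(np.array(ctr)+R(-.245)@[sx*h,sy*h]),z]).tolist() for sx,sy in [(-1,-1),(1,-1),(1,1),(-1,1)]])
```

```text
[552.07573806 272.54813751 264.88245242] 133.08245242094182
rim [[279.0, 245.0], [394.0, 246.0], [395.0, 193.0], [284.0, 193.0]]
skirttop [[278.0, 219.0], [394.0, 220.0], [395.0, 168.0], [283.0, 167.0]]
foot [[260.0, 389.0], [416.0, 390.0], [416.0, 311.0], [268.0, 310.0]]
shank top [[289.0, 298.0], [386.0, 298.0], [387.0, 252.0], [293.0, 251.0]]
```

```bash
python3 -m handwheel '[[[0,-0.5,-5],[0,0,0]],[[0,0,-6],[0,0,0]],[[0,0,-5],[0,0,0]],[[0,0,-3],[0,0,0]],[[0,0,-2],[0,0,0]],[[0,0,0],[0,0,0]],[[0,0,0],[0,0,0]],[[0,0,0],[0,0,0]],[[0,0,0],[0,0,0]]]'
python3 - <<'E'
from h import *
c=snap('side','s4.png')
a=c['img'][130:200,210:280,::-1]; b=snap('wrist')['img'][120:330,170:350,::-1]
cv2.imwrite('pics/s4z.png',np.hstack([cv2.resize(a,(480,480),interpolation=2),cv2.resize(b,(310,480),interpolation=2)]))
g=lambda w:((proj(c,w)-[210,130])*480/70).round(0)
ca,sa=np.cos(-.245),np.sin(-.245)
o=get_obs();t=o['tool_pos'];print(t,o['tcp_rot'],o['contact_force'],t[2]-131.8)
for h,z in [(43,t[2]-131.8),(29,100),(37,85)]: print(h,[g([552.2+ca*x*h+sa*h,272.2+sa*x*h-ca*h,z]).tolist() for x in(-1,1)])
E
```

```text
time: 16.3
tool_pos: [552.1, 272.0, 243.8]
tcp_rot: [-3.142, -0.0, -0.245]
contact_force: [-0.2, -0.2, -3.3]
grip_width: 11.6
[552.05835615 272.02888133 243.79227425] [ 3.14156953e+00 -6.52882686e-05 -2.45229066e-01] [ 0.20272466  0.25530348 -4.46828769] 111.99227425498816
43 [[106.0, 231.0], [264.0, 232.0]]
29 [[133.0, 238.0], [238.0, 238.0]]
37 [[119.0, 269.0], [253.0, 269.0]]
```

View pics/s4z.png

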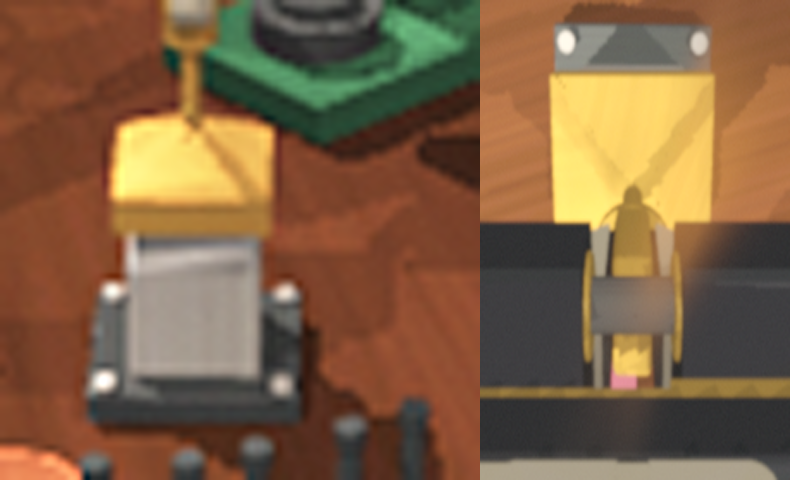

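The rim sits just above the mandrel, centred to about 1 mm and parallel in both views, with steady weight-only force. Handing in.

```bash
python3 -c "
from plant import bot
print(bot.close_job())"
```

```text
the job is handed in; nothing more can be done
None
```

I lifted the square brass canopy off its hook and carried it high over the punch block. It is now held above the steel mandrel, and I handed the job in at about 16.4 s of robot time. The system gives no verdict, so what follows are my own last checks.

- **Height:** the rim is about 12 mm above the mandrel's top by calculation, and the side picture agrees to about 2 mm.
- **Centring:** the canopy is within about 1 mm of the mandrel's centre in the side view.
- **Alignment:** the tool is turned -0.245 rad. The mandrel measured -0.23 to -0.26 rad from its edges, so the sides are parallel.
- **Level and grip:** the tool is level. The grip width is steady at 11.6 mm on the 12 mm lug.
- **Forces:** the wrist carries only the canopy's weight, 3 to 4.5 N, and no other contact force showed on the way.

The side camera's pixels were off from my model by about 1 pixel (4 to 5 mm). The shift was the same for canopy and mandrel, so I put it down to calibration and corrected nothing. I did not check the loose bystanders separately at the end; the path was kept clear of them.

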